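# Port and starboard fitting kits for a model ship

## Robot

A 6-joint arm with a two-finger parallel gripper is mounted at the origin on the work surface. World frame = base frame: x ahead of the robot, y to its left, z up, the work surface at z = 0. Lengths are in mm, angles in rad, forces in N, time in s.
With the tool pointing down it reaches from about 350 to 875 mm from the base axis. Payload 4.2 kg.
Tool frame: the origin (TCP) lies between the finger pads; the fingertips stand 14 mm ahead of it and the grasp point (between the pads) lies 5 mm behind it; z points along the fingers, y is the line along which they close (so a half turn about z gives the same grasp; the last joint's range is limited). The gripper opens to 85 mm and grips with 20 to 120 N. Pads are 22 mm wide; open, the fingers measure 114 mm over their backs; the gripper's body (76 mm by 85 mm) begins 54 mm behind the grasp point. The pads swing forward as they close: fully open they stand 13 mm farther back than shut.
Start: joints at [-1.056, 0.385, 0.008, 0, -1.194, -0.259], TCP at [158.154, -604.638, 245.312] pointing down, gripper open.
Joint ranges: [-3.14, 3.14], [-1.21, 2.06], [-1.07, 1.41], [-3.16, 2.05], [-2.99, -0.16], [-3.1, 3.1]. Speed limits (rad/s): [2.79, 2.79, 3.14, 3.14, 3.14, 3.14].

## Interface

Orientations are given as a unit quaternion [x, y, z, w].
In Python, from bench import * gives the robot as it stands.
- The arm moves only by the tool carry_out, never from a script. Its argument "motion" is a list of rows, each a list of 7 numbers: the turn, a rotation vector about the tool's x, y, z in rad, then the shift along the tool's x, y, z in mm, then the opening, from -1 (shut) to 1 (fully open), so that 0 is half open. A call has 1 to 5 rows; each row is the pose to reach, as a shift and turn from the pose commanded when the call began, along the tool's axes at that moment; what a row does not reach only later rows make up. A row lasts 1/8 s, in which the tool goes at most 62.5 mm and 10.7 degrees, less where a joint would pass 70% of its speed; a pose out of reach is approached as far as the arm can. A call with a gripper value outside its range is refused whole. The fingers move at their own pace and stop on an object; the grip force is fixed at half the most. Time passes only in rows, so rows that repeat a pose let the fingers close. It gives the time, the measured TCP pose, the force, the opening and the grip force at its end, in the units of the state.
- read_state(): the state, without advancing time (a new reading comes with each control period).
- get_image(name): name is "scene" or "top" or "wrist"; returns a dict with "color" (384x512x3 uint8, blue, green, red), "mtx" (3x3 intrinsics, pixels), "position" and "orientation" of the camera in the world. Camera axes: x right, y down, z forward; pixel columns grow to the right and rows downward; lengths in mm; the calibration is good to about 2 mm. A picture is of the moment at which its call begins. There is no depth.
- job_done(): hands the job in; it is judged then, once.
The state is a dict: "clock": time; "joints": joint angles; "joint_vel": joint speeds; "joint_efforts": joint torques, N m; "position": TCP position; "ee_rot": TCP orientation; "contact_force": force on the tool from outside, world axes, zero at the start; "wrist_torque": the same for the moment, N m; "gripper_width": finger opening in mm; "grasp_force": force on a finger pad.
Only numpy, scipy, OpenCV 4.12 (cv2) and the standard library are available. Lean on these libraries where they do the work, as an engineer would, in place of code of your own. Each camera call takes 0.05 s, during which the arm holds its last target. There are 200 camera calls.

## Task

Make up the two fitting kits for the model ship: the left-hand brass bracket, the blue thread spool and the yellow paint pot go into the red (port) tray, the right-hand brass bracket and the dark wooden capstan into the green (starboard) tray. Each bracket stands on its foot in the tray's long bay (left-hand: seen from above, with the long leg pointing away from you and the toe at the far end, the toe points left), and each of the others stands upright in a square bay of its own. Leave the glue bottle, the screwdriver and the sanding block where they are.

Things in the scene. Friction and masses are not known exactly. Their poses are not given: they have to be found in the camera images.
- left_bracket: left-hand brass bracket, loose, 60 to 130 g, standing on its 5 mm thick foot. Origin: underside, mid long leg. Long leg along x, 70 x 22 mm, centred; at its +x end (x 15 to 35) a toe sticks out to y = +40 mm: from above, long leg pointing away and toe at the far end, it points left. Lug to hold it by: 30 mm along x, 10 mm thick along y, above the origin, top at 42 mm. Fits a long bay lengthwise
- right_bracket: right-hand brass bracket, loose, 60 to 130 g, standing on its 5 mm thick foot. Origin: underside, mid long leg. Long leg along x, 70 x 22 mm, centred; at its +x end (x 15 to 35) a toe sticks out to y = -40 mm: from above, long leg pointing away and toe at the far end, it points right. Lug to hold it by: 30 mm along x, 10 mm thick along y, above the origin, top at 42 mm. Fits a long bay lengthwise
- spool: wooden spool wound with blue thread, loose, standing upright; 42 mm high, end flanges 36 mm across (the top one 10 mm thick, from 32 to 42 mm up), winding 31 mm across to the eye, 28 mm to the touch; about 35 g; origin at the centre of its underside, z its axis
- paint_pot: small hobby paint pot, yellow with a white cap, loose, upright; 45 mm high, pot 31 mm across, cap 30 mm across and 13 mm high; about 50 g; origin at the centre of its underside, z its axis
- capstan: model ship's capstan turned in dark wood with a small brass disc on top, loose, upright; 44 mm high, foot 36 mm across, waist 21 mm, drum head 31 mm across from 31 to 44 mm up; about 45 g; origin at the centre of its underside, z its axis
- red_tray: red (port) plastic kit tray, fixed, 160 x 160 mm; origin at centre of underside. Floor 4 mm thick; walls and dividers 4 mm thick, tops 16 mm above the bench. A divider at x = 0 leaves one long bay on the -x side (inside 74 x 152 mm, centre x -39, y 0); on the +x side a divider at y = 0 makes two square bays (inside 74 x 74 mm, centres x 39, y +39 and -39). Starts empty
- green_tray: green (starboard) plastic kit tray, fixed, 160 x 160 mm; origin at centre of underside. Floor 4 mm thick; walls and dividers 4 mm thick, tops 16 mm above the bench. A divider at x = 0 leaves one long bay on the -x side (inside 74 x 152 mm, centre x -39, y 0); on the +x side a divider at y = 0 makes two square bays (inside 74 x 74 mm, centres x 39, y +39 and -39). Starts empty
- glue: bystander: white glue bottle with an orange cap, 44 mm across, 85 mm high, standing beyond the stock; origin at the centre of its underside
- screwdriver: bystander: screwdriver 170 mm long lying on the bench beyond the stock; x along it towards the tip
- sanding_block: bystander: cork sanding block 75 x 45 x 30 mm on the bench; origin at the centre of its underside
Mind the look-alikes: they are no part of the job. Of the things that look like the paint_pot, the largest one is meant.

How it is judged (in metres and radians):
At the end, for the whole second after the job is handed in: Left bracket on its foot on the floor of the red tray's long bay, right bracket in the green one's; spool and pot upright in different square bays of the red tray, capstan in one of the green; origins 10 mm or more inside the bay walls, tilt under 0.1 rad, at rest (x of left_bracket in the frame of red_tray between -0.066 and -0.012 m and y of left_bracket in the frame of red_tray between -0.066 and 0.066 m and z of left_bracket in the frame of red_tray between 0 and 0.0075 m and angle between each of left_bracket, right_bracket's own z axis and vertical below 0.1 rad and linear speed of each of left_bracket, right_bracket below 0.01 m/s and angular speed of each of left_bracket, right_bracket below 0.1 rad/s and x of right_bracket in the frame of green_tray between -0.066 and -0.012 m and y of right_bracket in the frame of green_tray between -0.066 and 0.066 m and z of right_bracket in the frame of green_tray between 0 and 0.0075 m and ((x of capstan in the frame of green_tray between 0.012 and 0.066 m and y of capstan in the frame of green_tray between 0.012 and 0.066 m and z of capstan in the frame of green_tray between 0 and 0.0075 m and angle between capstan's own z axis and vertical below 0.1 rad and linear speed of capstan below 0.01 m/s and angular speed of capstan below 0.1 rad/s) or (x of capstan in the frame of green_tray between 0.012 and 0.066 m and y of capstan in the frame of green_tray between -0.066 and -0.012 m and z of capstan in the frame of green_tray between 0 and 0.0075 m and angle between capstan's own z axis and vertical below 0.1 rad and linear speed of capstan below 0.01 m/s and angular speed of capstan below 0.1 rad/s)) and (((x of spool in the frame of red_tray between 0.012 and 0.066 m and y of spool in the frame of red_tray between 0.012 and 0.066 m and z of spool in the frame of red_tray between 0 and 0.0075 m and angle between spool's own z axis and vertical below 0.1 rad and linear speed of spool below 0.01 m/s and angular speed of spool below 0.1 rad/s) and (x of paint_pot in the frame of red_tray between 0.012 and 0.066 m and y of paint_pot in the frame of red_tray between -0.066 and -0.012 m and z of paint_pot in the frame of red_tray between 0 and 0.0075 m and angle between paint_pot's own z axis and vertical below 0.1 rad and linear speed of paint_pot below 0.01 m/s and angular speed of paint_pot below 0.1 rad/s)) or ((x of spool in the frame of red_tray between 0.012 and 0.066 m and y of spool in the frame of red_tray between -0.066 and -0.012 m and z of spool in the frame of red_tray between 0 and 0.0075 m and angle between spool's own z axis and vertical below 0.1 rad and linear speed of spool below 0.01 m/s and angular speed of spool below 0.1 rad/s) and (x of paint_pot in the frame of red_tray between 0.012 and 0.066 m and y of paint_pot in the frame of red_tray between 0.012 and 0.066 m and z of paint_pot in the frame of red_tray between 0 and 0.0075 m and angle between paint_pot's own z axis and vertical below 0.1 rad and linear speed of paint_pot below 0.01 m/s and angular speed of paint_pot below 0.1 rad/s)))); the robot touches nothing.
It fails at once if the glue is shifted by more than 15 mm (distance of glue from where it was at the start of the episode above 0.015 m).
It fails at once if the screwdriver is shifted by more than 15 mm (distance of screwdriver from where it was at the start of the episode above 0.015 m).
It fails at once if the sanding block is shifted by more than 15 mm (distance of sanding_block from where it was at the start of the episode above 0.015 m).
It also fails if it takes over 99 s, if anything falls off the work surface, if the arm or the gripper's body presses on something with over 40 N, if the wrist force passes 120 N, or if a joint passes its speed limit or range.

## Working session

There is one attempt and no reset: what is moved stays moved. The work goes in short steps, Python scripts to look and compute and a tool call to move; the robot and the scene stay as the last step left them, time stands still between calls to the robot, and variables do not carry over. Pictures are saved under pics/ and viewed, at most 14 in all, crops included, and the job is handed in when it is done.

Besides the shell and the picture viewer there is one more tool, called after "Emit:" by a JSON object that holds its "op" and its "data", one argument or row to a line. carry_out: Moves the arm, as the interface text tells. Its arguments: {"type":"object","properties":{"motion":{"type":"array"}},"required":["motion"]}

```bash
mkdir -p pics; cat > h.py <<'E'
from bench import *
import numpy as np, cv2
from scipy.spatial.transform import Rotation as R
def snap(n,f):
    d=get_image(n); cv2.imwrite('pics/'+f+'.png',d['color']); np.savez('pics/'+f+'.npz',**d); return d
def load(f): return np.load('pics/'+f+'.npz')
def px2w(d,u,v,z):
    r=R.from_quat(d['orientation']).as_matrix()@np.linalg.inv(d['mtx'])@np.array([u,v,1.])
    p=np.array(d['position'],float); return p+r*(z-p[2])/r[2]
def w2px(d,P):
    c=R.from_quat(d['orientation']).as_matrix().T@(np.array(P,float)-d['position']); q=d['mtx']@c; return q[:2]/q[2]
def crop(f,x0,y0,x1,y1,s,out):
    cv2.imwrite('pics/'+out+'.png',cv2.resize(cv2.imread('pics/'+f+'.png')[y0:y1,x0:x1],None,fx=s,fy=s,interpolation=cv2.INTER_CUBIC))
E
python3 - <<'E'
from h import *
np.set_printoptions(precision=3,suppress=True)
for n in('top','scene'):
    d=snap(n,n+'0'); print(n,d['position'],d['orientation'],d['mtx'])
crop('top0',0,0,512,384,1.56,'top0b')
s=read_state(); print(s)
E
```

```text
top [557.269   9.48  976.286] [ 0.709 -0.704  0.02  -0.01 ] [[395.723   0.    258.681]
 [  0.    395.723 186.58 ]
 [  0.      0.      1.   ]]
scene [1214.407 -443.727  539.575] [ 0.778  0.419 -0.209 -0.418] [[448.87    0.    249.434]
 [  0.    448.87  195.321]
 [  0.      0.      1.   ]]
{'clock': 0.1, 'joints': array([-1.056,  0.385,  0.007, -0.   , -1.194, -0.259]), 'joint_vel': array([-0.   , -0.002,  0.004,  0.001, -0.   ,  0.002]), 'joint_efforts': array([ -0.001, -39.332,  18.893,   4.198,  -0.003,   0.   ]), 'position': array([ 158.035, -604.19 ,  244.348]), 'ee_rot': array([-0.127,  0.992,  0.001, -0.   ]), 'contact_force': array([-0.117, -0.703,  0.036]), 'wrist_torque': array([ 0.003, -0.004, -0.01 ]), 'grasp_force': 0.0, 'gripper_width': 85.44574524630436}
```

View pics/top0b.png

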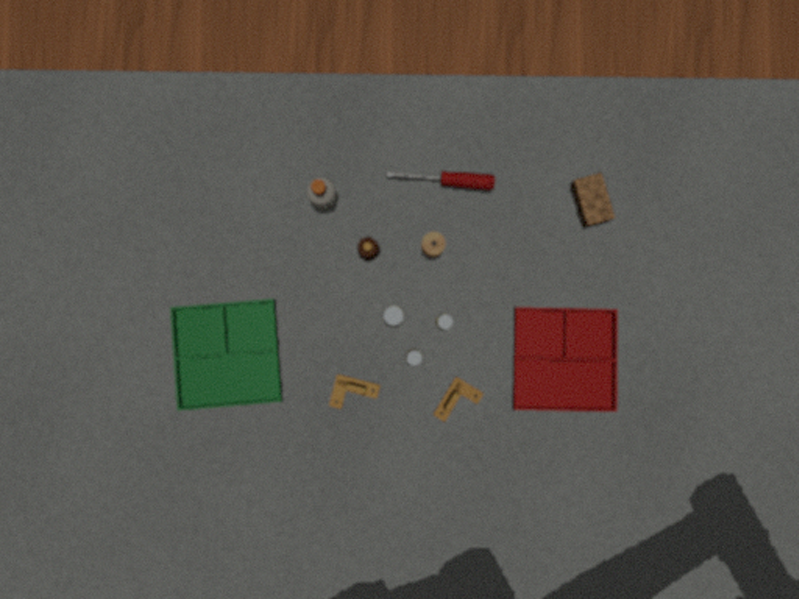

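View pics/scene0.png

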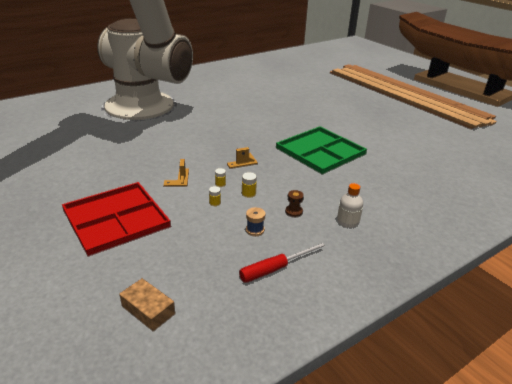

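The top view (enlarged by 1.56) shows the green tray on the left at about (227,355), the red tray on the right at (565,358), the capstan at (368,248) and the spool at (433,244). There are three pot-like things, at (393,316), (445,322) and (414,358). The one at (393,316) is clearly the largest, so it is the pot. The bracket at (350,388) looks left-handed and the one at (458,395) right-handed. I'll confirm both in an enlarged crop.

```bash
python3 - <<'E'
from h import *
crop('top0',200,140,320,275,4.4,'c1')
E
```

```text
(no output)
```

View pics/c1.png

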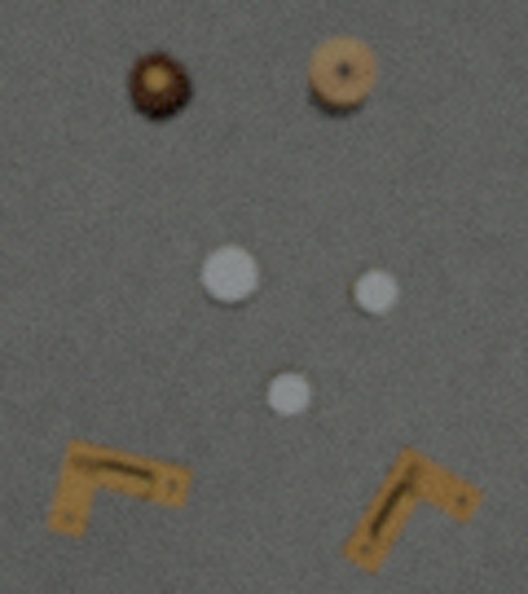

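The crop confirms the pot: the cap at crop (230,273) is 57 px wide, which is 30 mm, while the other two are about 44 px (23 mm). Seen along the long leg, the bracket at lower left has its toe to the left, so it is left-handed, and the other is right-handed. Next I measure.

```bash
python3 - <<'E'
from h import *
np.set_printoptions(precision=2,suppress=True)
d=load('top0'); c=lambda p:(200+(p[0]+.5)/4.4-.5,140+(p[1]+.5)/4.4-.5)
for n,p,z in(('caps',(157,78),44),('spool',(343,71),42),('pot',(230,273),45)): print(n,px2w(d,*c(p),z))
def fit(m,px):
    W=np.array([px2w(d,*c(p),5)[:2] for p in px]);m=np.array(m,float)
    a=m-m.mean(0);b=W-W.mean(0)
    th=np.arctan2((a[:,0]*b[:,1]-a[:,1]*b[:,0]).sum(),(a*b).sum())
    r=np.array([[np.cos(th),-np.sin(th)],[np.sin(th),np.cos(th)]]); t=W.mean(0)-r@m.mean(0)
    print('bracket',t,th,'res',(m@r.T+t-W).ravel())
fit([(35,-11),(-35,-11),(-35,11),(35,40),(15,40)],[(70,440),(192,468),(185,508),(50,530),(82,538)])
fit([(35,11),(-35,11),(-35,-11),(35,-40),(15,-40)],[(407,447),(343,550),(375,574),(485,490),(468,523)])
im=d['color'].astype(int)
for n,k,o in(('red',2,1),('green',1,2)):
    m=((im[...,k]>1.7*im[...,o])&(im[...,k]>1.5*im[...,0])&(im[...,k]>50)).astype(np.uint8); m[:180]=0
    ct=max(cv2.findContours(m,0,2)[0],key=cv2.contourArea)
    b=cv2.boxPoints(cv2.minAreaRect(ct)); W=np.array([px2w(d,*q,16)[:2] for q in b])
    print(n,W.mean(0),np.linalg.norm(W-np.roll(W,1,0),axis=1),[np.degrees(np.arctan2(*(W[i]-W[i-1])[::-1])) for i in range(4)])
E
```

```text
caps [665.88  53.03  44.  ]
spool [670.74 -47.07  42.  ]
pot [561.46  13.02  45.  ]
bracket [450.16  69.49] 1.3484586657059843 res [ 0.1   0.03 -0.26 -0.51  0.34  0.66 -0.04  0.8  -0.14 -0.98]
bracket [431.73 -77.45] -0.5393345273547122 res [ 1.72 -0.08 -1.36  0.55  0.45 -0.53 -0.95 -0.39  0.14  0.46]
red [ 495.01 -254.59] [159.36 161.28 159.72 160.13] [np.float64(-0.04263768206159007), np.float64(-89.5953603474188), np.float64(179.5474327545153), np.float64(90.2777201171286)]
green [499.4  271.17] [156.17 159.89 156.6  158.82] [np.float64(5.91863631957212), np.float64(-84.93223437621153), np.float64(-174.47561653065807), np.float64(94.91045014454286)]
```

```bash
cat > plan.py <<'E'
import sys
from h import *
# usage: plan.py "x,y,z,psi" ... ; prints tool-frame deltas leg by leg (psi = world angle of tool y)
s=read_state(); m=R.from_quat(s['ee_rot']).as_matrix(); p=np.array(s['position']); psi=np.arctan2(m[1,1],m[0,1])
print('t %.2f at'%s['clock'],p.round(1),'psi %.3f tilt %.3f'%(psi,np.arccos(-m[2,2])),'w %.1f g %.1f j6 %.2f'%(s['gripper_width'],s['grasp_force'],s['joints'][5]))
for a in sys.argv[1:]:
    v=[float(q) for q in a.split(',')]; q=np.array(v[:3]); n=v[3] if len(v)>3 else psi
    D=q-p; x=np.array([-np.sin(psi),np.cos(psi)]); y=np.array([np.cos(psi),np.sin(psi)])
    dz=(psi-n+np.pi/2)%np.pi-np.pi/2
    print(a,'-> rz %.3f'%dz,'shift %.1f %.1f %.1f'%(D[:2]@x,D[:2]@y,-D[2]),'dist %.0f'%np.linalg.norm(D)); p=q; psi=psi-dz
E
python3 plan.py 561,13,110 561,13,31 561,13,110 534,-216,110 534,-216,36
```

```text
t 0.10 at [ 158.  -604.2  244.3] psi 1.826 tilt 0.002 w 85.4 g 0.0 j6 -0.26
561,13,110 -> rz 0.000 shift -545.9 495.2 134.3 dist 749
561,13,31 -> rz 0.000 shift 0.0 0.0 79.0 dist 79
561,13,110 -> rz 0.000 shift 0.0 0.0 -79.0 dist 79
534,-216,110 -> rz 0.000 shift 84.0 -214.7 -0.0 dist 231
534,-216,36 -> rz 0.000 shift 0.0 0.0 74.0 dist 74
```

Emit:
{"op": "carry_out", "data": {
  "motion": [
    [0,0,0,-36,33,8,0.4],
    [0,0,0,-73,66,18,0.4],
    [0,0,0,-109,99,27,0.4],
    [0,0,0,-146,132,36,0.4],
    [0,0,0,-182,165,45,0.4]
  ]
}}

```text
clock: 0.72
position: [293.0, -397.4, 199.8]
ee_rot: [-0.127, 0.992, 0.0, -0.0]
contact_force: [0.9, -0.1, 0.5]
gripper_width: 59.8
grasp_force: 0.0
```

Emit:
{"op": "carry_out", "data": {
  "motion": [
    [0,0,0,-36,33,8,0.4],
    [0,0,0,-73,66,18,0.4],
    [0,0,0,-109,99,27,0.4],
    [0,0,0,-146,132,36,0.4],
    [0,0,0,-182,165,45,0.4]
  ]
}}

```text
clock: 1.35
position: [427.3, -191.8, 154.9]
ee_rot: [-0.128, 0.992, 0.0, -0.0]
contact_force: [1.4, -0.4, -1.1]
gripper_width: 59.8
grasp_force: 0.0
```

Emit:
{"op": "carry_out", "data": {
  "motion": [
    [0,0,0,-46,41,11,0.4],
    [0,0,0,-91,82,22,0.4],
    [0,0,0,-136,124,33,0.4],
    [0,0,0,-182,165,44,0.4],
    [0,0,0,-182,165,44,0.4]
  ]
}}

```text
clock: 1.98
position: [562.7, 15.7, 109.7]
ee_rot: [-0.13, 0.992, -0.0, -0.001]
contact_force: [-0.5, -0.6, -0.6]
gripper_width: 59.7
grasp_force: 0.0
```

```bash
python3 plan.py 561,13,110; python3 - <<'E'
from h import *
d=snap('wrist','w1'); 
for P in((561.5,13,45),(450,69.5,42),(666,53,44)): print(w2px(d,P))
E
```

```text
t 1.98 at [562.7  15.7 109.7] psi 1.831 tilt 0.001 w 59.7 g 0.0 j6 -1.63
561,13,110 -> rz 0.000 shift 2.3 -2.1 -0.3 dist 3
[252.0872261  209.24029154]
[374.71854082  76.70082067]
[266.34064363 330.78787039]
```

View pics/w1.png

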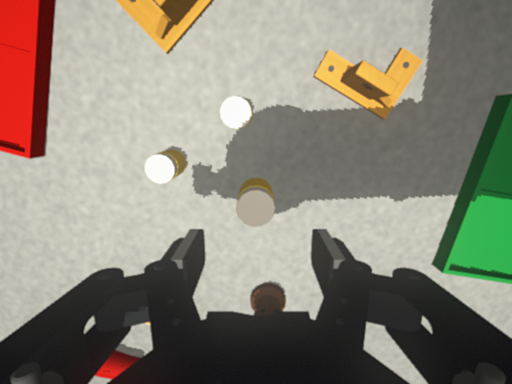

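The wrist view shows the pot's cap at (256,207), against (252,209) predicted. It is centred between the fingers and nothing is in their way, so I'll grasp it.

Emit:
{"op": "carry_out", "data": {
  "motion": [
    [0,0,0,1,0,20,0.4],
    [0,0,0,1,0,45,0.4],
    [0,0,0,1,0,68,0.4],
    [0,0,0,1,0,79,0.4],
    [0,0,0,1,0,79,0.4]
  ]
}}

```text
clock: 2.65
position: [559.6, 11.4, 32.0]
ee_rot: [-0.127, 0.992, -0.0, -0.001]
contact_force: [-0.3, 0.1, 0.3]
gripper_width: 59.4
grasp_force: 0.0
```

Emit:
{"op": "carry_out", "data": {
  "motion": [
    [0,0,0,0,0,0,-1],
    [0,0,0,0,0,0,-1],
    [0,0,0,0,0,0,-1],
    [0,0,0,0,0,0,-1],
    [0,0,0,0,0,0,-1]
  ]
}}

```text
clock: 3.28
position: [561.1, 12.3, 33.6]
ee_rot: [-0.128, 0.992, -0.0, 0.001]
contact_force: [-1.1, -1.0, 5.8]
gripper_width: 28.9
grasp_force: 59.8
```

Emit:
{"op": "carry_out", "data": {
  "motion": [
    [0,0,0,0,0,-10,-1],
    [0,0,0,0,0,-30,-1],
    [0,0,0,0,0,-55,-1],
    [0,0,0,0,0,-79,-1],
    [0,0,0,0,0,-79,-1]
  ]
}}

```text
clock: 3.9
position: [561.3, 12.5, 113.5]
ee_rot: [-0.128, 0.992, 0.0, 0.002]
contact_force: [-0.1, 0.6, -0.6]
gripper_width: 28.7
grasp_force: 59.6
```

```bash
python3 plan.py 534,-216,110 534,-216,37 534,-216,120 666,53,120 666,53,33 666,53,120 534,314,120 534,314,39
```

```text
t 3.90 at [561.3  12.5 113.5] psi 1.827 tilt 0.005 w 28.7 g 59.6 j6 -1.63
534,-216,110 -> rz 0.000 shift 84.3 -214.2 3.5 dist 230
534,-216,37 -> rz 0.000 shift 0.0 0.0 73.0 dist 73
534,-216,120 -> rz 0.000 shift 0.0 0.0 -83.0 dist 83
666,53,120 -> rz 0.000 shift -195.8 226.8 -0.0 dist 300
666,53,33 -> rz 0.000 shift 0.0 0.0 87.0 dist 87
666,53,120 -> rz 0.000 shift 0.0 0.0 -87.0 dist 87
534,314,120 -> rz 0.000 shift 61.6 285.9 -0.0 dist 292
534,314,39 -> rz 0.000 shift 0.0 0.0 81.0 dist 81
```

Emit:
{"op": "carry_out", "data": {
  "motion": [
    [0,0,0,20,-50,0,-1],
    [0,0,0,40,-102,0,-1],
    [0,0,0,60,-152,0,-1],
    [0,0,0,78,-200,0,-1],
    [0,0,0,84,-214,0,-1]
  ]
}}

```text
clock: 4.53
position: [531.6, -218.4, 110.0]
ee_rot: [-0.126, 0.992, 0.0, -0.001]
contact_force: [-0.7, 0.5, -1.0]
gripper_width: 28.4
grasp_force: 59.7
```

Emit:
{"op": "carry_out", "data": {
  "motion": [
    [0,0,0,0,0,15,-1],
    [0,0,0,0,0,40,-1],
    [0,0,0,0,0,60,-1],
    [0,0,0,0,0,70,-1],
    [0,0,0,0,0,72,-1]
  ]
}}

```text
clock: 5.15
position: [532.8, -215.1, 38.2]
ee_rot: [-0.128, 0.992, 0.0, -0.001]
contact_force: [-0.7, -0.1, -0.1]
gripper_width: 28.7
grasp_force: 59.7
```

```bash
python3 plan.py 534,-216,37
```

```text
t 5.15 at [ 532.8 -215.1   38.2] psi 1.828 tilt 0.002 w 28.7 g 59.7 j6 -1.21
534,-216,37 -> rz 0.000 shift -1.0 -1.2 1.2 dist 2
```

Emit:
{"op": "carry_out", "data": {
  "motion": [
    [0,0,0,0,0,1,-1],
    [0,0,0,0,0,1,-1],
    [0,0,0,0,0,1,0.1],
    [0,0,0,0,0,1,0.3],
    [0,0,0,0,0,1,0.4]
  ]
}}

```text
clock: 5.78
position: [533.2, -216.2, 38.6]
ee_rot: [-0.127, 0.992, -0.0, 0.0]
contact_force: [-0.9, 0.3, -0.1]
gripper_width: 59.8
grasp_force: 0.0
```

Emit:
{"op": "carry_out", "data": {
  "motion": [
    [0,0,0,0,0,0,0.4],
    [0,0,0,0,0,-20,0.4],
    [0,0,0,0,0,-45,0.4],
    [0,0,0,0,0,-65,0.4],
    [0,0,0,0,0,-83,0.4]
  ]
}}

```text
clock: 6.4
position: [533.1, -216.2, 122.2]
ee_rot: [-0.128, 0.992, -0.0, 0.0]
contact_force: [0.2, -0.3, 0.3]
gripper_width: 59.4
grasp_force: 0.0
```

Emit:
{"op": "carry_out", "data": {
  "motion": [
    [0,0,0,-35,40,0,0.4],
    [0,0,0,-70,81,0,0.4],
    [0,0,0,-105,122,0,0.4],
    [0,0,0,-140,163,0,0.4],
    [0,0,0,-175,203,0,0.4]
  ]
}}

```text
clock: 7.02
position: [651.5, 26.2, 121.3]
ee_rot: [-0.128, 0.992, -0.0, -0.0]
contact_force: [0.7, 0.1, 0.1]
gripper_width: 59.7
grasp_force: 0.0
```

Emit:
{"op": "carry_out", "data": {
  "motion": [
    [0,0,0,-20,23,0,0.4],
    [0,0,0,-20,23,0,0.4],
    [0,0,0,-20,23,0,0.4]
  ]
}}

```text
clock: 7.4
position: [664.0, 51.5, 121.0]
ee_rot: [-0.127, 0.992, -0.0, -0.001]
contact_force: [0.2, -0.5, -0.2]
gripper_width: 59.7
grasp_force: 0.0
```

```bash
python3 plan.py 666,53,33 666,53,120 534,314,120 534,314,39;  python3 - <<'E'
from h import *
d=snap('wrist','w2'); print(w2px(d,(666,53,44)))
E
```

```text
t 7.40 at [664.   51.5 121. ] psi 1.826 tilt 0.001 w 59.7 g 0.0 j6 -1.63
666,53,33 -> rz 0.000 shift -2.3 1.0 88.0 dist 88
666,53,120 -> rz 0.000 shift 0.0 0.0 -87.0 dist 87
534,314,120 -> rz 0.000 shift 61.7 285.9 -0.0 dist 292
534,314,39 -> rz 0.000 shift 0.0 0.0 81.0 dist 81
[256.43908221 209.41574364]
```

View pics/w2.png

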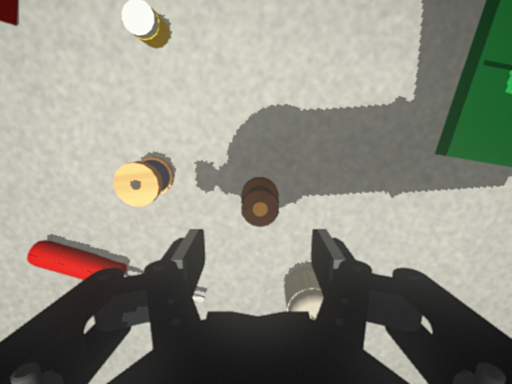

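The capstan's brass disc is at (260,208), centred between the fingers. The glue at (308,297) clears them sideways, so I'll grasp.

Emit:
{"op": "carry_out", "data": {
  "motion": [
    [0,0,0,-2,1,20,0.4],
    [0,0,0,-2,1,45,0.4],
    [0,0,0,-2,1,70,0.4],
    [0,0,0,-2,1,86,0.4],
    [0,0,0,-2,1,86,0.4]
  ]
}}

```text
clock: 8.07
position: [665.3, 52.3, 34.2]
ee_rot: [-0.127, 0.992, -0.0, -0.001]
contact_force: [-1.1, -0.2, 0.8]
gripper_width: 59.6
grasp_force: 0.0
```

Emit:
{"op": "carry_out", "data": {
  "motion": [
    [0,0,0,0,0,0,-1],
    [0,0,0,0,0,0,-1],
    [0,0,0,0,0,0,-1],
    [0,0,0,0,0,0,-1],
    [0,0,0,0,0,0,-1]
  ]
}}

```text
clock: 8.7
position: [667.3, 53.6, 36.9]
ee_rot: [-0.128, 0.992, -0.0, 0.001]
contact_force: [-1.1, 0.5, 5.4]
gripper_width: 28.8
grasp_force: 59.5
```

Emit:
{"op": "carry_out", "data": {
  "motion": [
    [0,0,0,0,0,-10,-1],
    [0,0,0,0,0,-30,-1],
    [0,0,0,0,0,-55,-1],
    [0,0,0,0,0,-80,-1],
    [0,0,0,0,0,-87,-1]
  ]
}}

```text
clock: 9.32
position: [666.8, 53.5, 124.1]
ee_rot: [-0.128, 0.992, 0.0, 0.001]
contact_force: [0.7, -0.6, -1.2]
gripper_width: 28.8
grasp_force: 59.3
```

Emit:
{"op": "carry_out", "data": {
  "motion": [
    [0,0,0,6,25,0,-1],
    [0,0,0,16,75,0,-1],
    [0,0,0,27,125,0,-1],
    [0,0,0,38,175,0,-1],
    [0,0,0,48,225,0,-1]
  ]
}}

```text
clock: 9.95
position: [561.3, 259.8, 121.3]
ee_rot: [-0.127, 0.992, -0.0, -0.001]
contact_force: [-1.3, 0.5, -0.3]
gripper_width: 28.7
grasp_force: 59.3
```

Emit:
{"op": "carry_out", "data": {
  "motion": [
    [0,0,0,9,40,0,-1],
    [0,0,0,13,61,0,-1],
    [0,0,0,13,61,0,-1],
    [0,0,0,13,61,0,-1]
  ]
}}

```text
clock: 10.45
position: [535.0, 313.6, 121.9]
ee_rot: [-0.127, 0.992, -0.0, -0.0]
contact_force: [-0.2, 0.4, -0.3]
gripper_width: 28.4
grasp_force: 59.3
```

```bash
python3 plan.py 534,314,39
```

```text
t 10.45 at [535.  313.6 121.9] psi 1.826 tilt 0.001 w 28.4 g 59.3 j6 -2.11
534,314,39 -> rz 0.000 shift 0.8 0.6 82.9 dist 83
```

Emit:
{"op": "carry_out", "data": {
  "motion": [
    [0,0,0,0,0,20,-1],
    [0,0,0,0,0,45,-1],
    [0,0,0,0,0,68,-1],
    [0,0,0,0,0,80,-1],
    [0,0,0,0,0,81,-1]
  ]
}}

```text
clock: 11.08
position: [535.5, 313.9, 41.3]
ee_rot: [-0.127, 0.992, -0.0, 0.0]
contact_force: [0.4, 0.1, -1.3]
gripper_width: 28.7
grasp_force: 59.4
```

Emit:
{"op": "carry_out", "data": {
  "motion": [
    [0,0,0,0,0,1,-1],
    [0,0,0,0,0,2,-1],
    [0,0,0,0,0,2,-1]
  ]
}}

```text
clock: 11.45
position: [535.4, 314.4, 40.9]
ee_rot: [-0.128, 0.992, -0.0, 0.001]
contact_force: [-1.3, -3.0, 5.3]
gripper_width: 28.7
grasp_force: 60.0
```

```bash
python3 plan.py 534,314,123 671,-47,123 671,-47,32
```

```text
t 11.45 at [535.4 314.4  40.9] psi 1.827 tilt 0.001 w 28.7 g 60.0 j6 -2.11
534,314,123 -> rz 0.000 shift 1.5 0.0 -82.1 dist 82
671,-47,123 -> rz 0.000 shift -41.1 -383.9 -0.0 dist 386
671,-47,32 -> rz 0.000 shift 0.0 0.0 91.0 dist 91
```

Emit:
{"op": "carry_out", "data": {
  "motion": [
    [0,0,0,0,0,0,0.1],
    [0,0,0,0,0,0,0.4],
    [0,0,0,0,0,0,0.4],
    [0,0,0,0,0,0,0.4]
  ]
}}

```text
clock: 11.95
position: [534.8, 314.6, 39.1]
ee_rot: [-0.128, 0.992, -0.0, -0.0]
contact_force: [1.2, -1.1, 0.3]
gripper_width: 59.7
grasp_force: 0.0
```

Emit:
{"op": "carry_out", "data": {
  "motion": [
    [0,0,0,0,0,-15,0.4],
    [0,0,0,0,0,-40,0.4],
    [0,0,0,0,0,-65,0.4],
    [0,0,0,0,0,-82,0.4]
  ]
}}

```text
clock: 12.45
position: [535.4, 315.0, 123.7]
ee_rot: [-0.128, 0.992, 0.001, 0.001]
contact_force: [-0.4, -0.4, -0.3]
gripper_width: 59.6
grasp_force: 0.0
```

Emit:
{"op": "carry_out", "data": {
  "motion": [
    [0,0,0,-5,-45,0,0.4],
    [0,0,0,-10,-95,0,0.4],
    [0,0,0,-15,-145,0,0.4],
    [0,0,0,-20,-195,0,0.4],
    [0,0,0,-25,-245,0,0.4]
  ]
}}

```text
clock: 13.08
position: [621.5, 82.4, 121.9]
ee_rot: [-0.128, 0.992, 0.0, 0.0]
contact_force: [0.8, 0.9, 0.3]
gripper_width: 60.0
grasp_force: 0.0
```

Emit:
{"op": "carry_out", "data": {
  "motion": [
    [0,0,0,-5,-50,0,0.4],
    [0,0,0,-10,-95,0,0.4],
    [0,0,0,-15,-139,0,0.4],
    [0,0,0,-15,-139,0,0.4],
    [0,0,0,-15,-139,0,0.4]
  ]
}}

```text
clock: 13.7
position: [670.4, -46.8, 121.3]
ee_rot: [-0.127, 0.992, 0.0, -0.0]
contact_force: [-0.3, 0.2, 0.7]
gripper_width: 59.8
grasp_force: 0.0
```

```bash
python3 plan.py 671,-47,32;  python3 - <<'E'
from h import *
d=snap('wrist','w3'); print(w2px(d,(671,-47,42)))
d=snap('top','top1'); crop('top1',90,170,420,280,2.4,'c2')
E
```

```text
t 13.70 at [670.4 -46.8 121.3] psi 1.826 tilt 0.000 w 59.8 g 0.0 j6 -1.49
671,-47,32 -> rz 0.000 shift -0.5 -0.4 89.3 dist 89
[254.76136342 206.28636136]
```

View pics/w3.png

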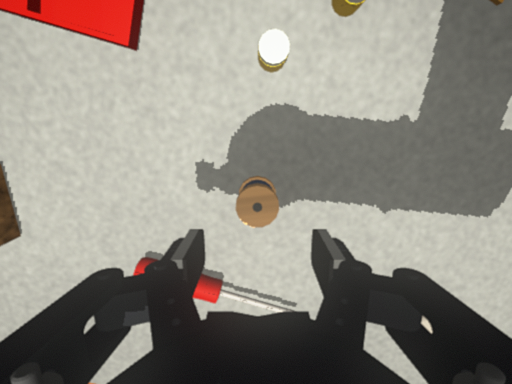

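View pics/c2.png

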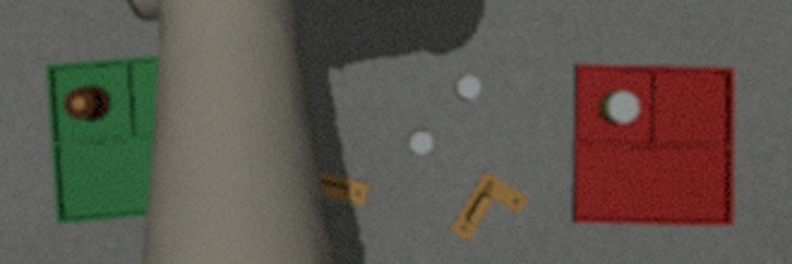

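The spool's hole is at (257,207), centred. In the top crop the capstan stands in the green tray's left square bay at (88,103), and the pot in the red tray's left square bay at (623,107). Spool next.

Emit:
{"op": "carry_out", "data": {
  "motion": [
    [0,0,0,-1,0,20,0.4],
    [0,0,0,-1,0,45,0.4],
    [0,0,0,-1,0,70,0.4],
    [0,0,0,-1,0,89,0.4],
    [0,0,0,-1,0,89,0.4]
  ]
}}

```text
clock: 14.42
position: [670.5, -45.9, 30.7]
ee_rot: [-0.128, 0.992, 0.0, -0.002]
contact_force: [-0.2, 0.3, 0.3]
gripper_width: 59.8
grasp_force: 0.0
```

Emit:
{"op": "carry_out", "data": {
  "motion": [
    [0,0,0,0,0,0,-1],
    [0,0,0,0,0,0,-1],
    [0,0,0,0,0,0,-1],
    [0,0,0,0,0,0,-1],
    [0,0,0,0,0,0,-1]
  ]
}}

```text
clock: 15.05
position: [672.7, -46.4, 33.9]
ee_rot: [-0.128, 0.992, -0.0, 0.001]
contact_force: [0.8, 1.1, 4.7]
gripper_width: 33.4
grasp_force: 59.9
```

Emit:
{"op": "carry_out", "data": {
  "motion": [
    [0,0,0,0,0,-10,-1],
    [0,0,0,0,0,-30,-1],
    [0,0,0,0,0,-55,-1],
    [0,0,0,0,0,-80,-1],
    [0,0,0,0,0,-87,-1]
  ]
}}

```text
clock: 15.68
position: [672.2, -46.6, 121.1]
ee_rot: [-0.127, 0.992, -0.0, 0.001]
contact_force: [0.8, 0.6, -0.6]
gripper_width: 33.7
grasp_force: 59.6
```

```bash
python3 plan.py 534,-294,120 534,-294,38
```

```text
t 15.68 at [672.2 -46.6 121.1] psi 1.826 tilt 0.003 w 33.7 g 59.6 j6 -1.49
534,-294,120 -> rz 0.000 shift 196.3 -204.4 1.1 dist 283
534,-294,38 -> rz 0.000 shift 0.0 0.0 82.0 dist 82
```

Emit:
{"op": "carry_out", "data": {
  "motion": [
    [0,0,0,30,-31,0,-1],
    [0,0,0,65,-67,0,-1],
    [0,0,0,100,-104,0,-1],
    [0,0,0,135,-140,0,-1],
    [0,0,0,165,-172,0,-1]
  ]
}}

```text
clock: 16.3
position: [553.6, -255.9, 118.3]
ee_rot: [-0.127, 0.992, 0.001, -0.001]
contact_force: [-0.1, 0.1, -0.2]
gripper_width: 33.6
grasp_force: 59.6
```

Emit:
{"op": "carry_out", "data": {
  "motion": [
    [0,0,0,20,-21,0,-1],
    [0,0,0,31,-33,0,-1],
    [0,0,0,31,-33,0,-1],
    [0,0,0,31,-33,15,-1],
    [0,0,0,31,-33,35,-1]
  ]
}}

```text
clock: 16.92
position: [534.6, -293.3, 83.4]
ee_rot: [-0.128, 0.992, 0.0, 0.0]
contact_force: [0.0, -0.7, -1.1]
gripper_width: 33.6
grasp_force: 59.6
```

Emit:
{"op": "carry_out", "data": {
  "motion": [
    [0,0,0,0,0,20,-1],
    [0,0,0,0,0,36,-1],
    [0,0,0,0,0,43,-1],
    [0,0,0,0,0,44,-1],
    [0,0,0,0,0,45,-1]
  ]
}}

```text
clock: 17.55
position: [534.5, -294.6, 39.9]
ee_rot: [-0.128, 0.992, -0.0, 0.001]
contact_force: [-0.0, -0.5, -0.0]
gripper_width: 33.4
grasp_force: 59.6
```

```bash
python3 plan.py 534,-294,37
```

```text
t 17.55 at [ 534.5 -294.6   39.9] psi 1.827 tilt 0.001 w 33.4 g 59.6 j6 -1.08
534,-294,37 -> rz 0.000 shift 0.3 0.7 2.9 dist 3
```

Emit:
{"op": "carry_out", "data": {
  "motion": [
    [0,0,0,0,0,1,-1],
    [0,0,0,0,0,2,-1],
    [0,0,0,0,0,2,-1]
  ]
}}

```text
clock: 17.92
position: [534.1, -294.6, 37.9]
ee_rot: [-0.128, 0.992, -0.0, 0.0]
contact_force: [-0.8, 0.3, 2.6]
gripper_width: 33.8
grasp_force: 60.0
```

Emit:
{"op": "carry_out", "data": {
  "motion": [
    [0,0,0,0,0,0,0.1],
    [0,0,0,0,0,0,0.35],
    [0,0,0,0,0,0,0.35],
    [0,0,0,0,0,0,0.35]
  ]
}}

```text
clock: 18.42
position: [533.9, -294.5, 37.2]
ee_rot: [-0.128, 0.992, 0.0, -0.0]
contact_force: [-0.1, -0.5, -0.2]
gripper_width: 58.1
grasp_force: 0.0
```

Emit:
{"op": "carry_out", "data": {
  "motion": [
    [0,0,0,0,0,-15,0.35],
    [0,0,0,0,0,-40,0.35],
    [0,0,0,0,0,-65,0.35],
    [0,0,0,0,0,-82,0.35],
    [0,0,0,0,0,-82,0.35]
  ]
}}

```text
clock: 19.05
position: [534.8, -294.7, 121.3]
ee_rot: [-0.128, 0.992, -0.001, 0.002]
contact_force: [-0.0, 0.4, -0.7]
gripper_width: 57.7
grasp_force: 0.0
```

```bash
python3 plan.py 450,69.5,120,1.826 450,69.5,120,2.919 450,69.5,29; python3 - <<'E'
from h import *
d=snap('top','top2'); crop('top2',300,160,420,280,3,'c3')
E
```

```text
t 19.05 at [ 534.8 -294.7  121.3] psi 1.827 tilt 0.004 w 57.7 g 0.0 j6 -1.08
450,69.5,120,1.826 -> rz 0.001 shift -10.2 373.8 1.3 dist 374
450,69.5,120,2.919 -> rz -1.093 shift 0.0 0.0 -0.0 dist 0
450,69.5,29 -> rz 0.000 shift 0.0 0.0 91.0 dist 91
```

View pics/c3.png

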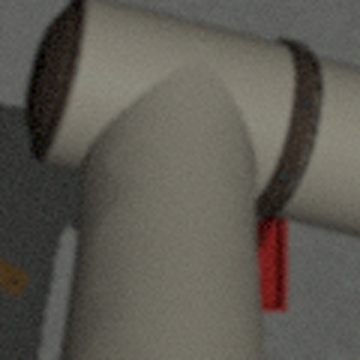

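The arm hides the spool here, so I'll check it later. Now to the left bracket.

Emit:
{"op": "carry_out", "data": {
  "motion": [
    [0,0,0,-1,38,0,0.2],
    [0,0,0,-2,82,0,0.2],
    [0,0,0,-3,126,0,0.2],
    [0,0,0,-4,168,0,0.2],
    [0,0,0,-5,210,0,0.2]
  ]
}}

```text
clock: 19.73
position: [484.4, -88.8, 118.2]
ee_rot: [-0.127, 0.992, 0.0, -0.001]
contact_force: [1.0, -0.4, 1.1]
gripper_width: 51.3
grasp_force: 0.0
```

Emit:
{"op": "carry_out", "data": {
  "motion": [
    [0,0,-0.12,-1,38,0,0.2],
    [0,0,-0.24,-2,76,0,0.2],
    [0,0,-0.36,-3,114,0,0.2],
    [0,0,-0.48,-5,150,0,0.2],
    [0,0,-0.6,-5,164,0,0.2]
  ]
}}

```text
clock: 20.35
position: [447.9, 71.2, 118.4]
ee_rot: [-0.418, 0.909, 0.0, -0.001]
contact_force: [0.5, 0.4, 0.9]
gripper_width: 51.2
grasp_force: 0.0
```

Emit:
{"op": "carry_out", "data": {
  "motion": [
    [0,0,-0.15,0,0,0,0.2],
    [0,0,-0.3,0,0,0,0.2],
    [0,0,-0.45,0,0,0,0.2],
    [0,0,-0.493,0,0,0,0.2],
    [0,0,-0.493,0,0,0,0.2]
  ]
}}

```text
clock: 20.98
position: [448.3, 69.6, 118.4]
ee_rot: [-0.624, 0.781, 0.0, -0.001]
contact_force: [-0.7, -0.6, 0.4]
gripper_width: 51.1
grasp_force: 0.0
```

```bash
python3 plan.py 450,69.5,120,2.919;python3 - <<'E'
from h import *
d=snap('wrist','w4')
a=1.348
for x,y,z in((0,0,42),(35,-11,5),(-35,-11,5),(35,40,5),(15,5,42),(-15,5,42),(15,-5,42),(-15,-5,42)): print(w2px(d,(450.2+x*np.cos(a)-y*np.sin(a),69.5+x*np.sin(a)+y*np.cos(a),z)).round(1))
E
```

```text
t 20.98 at [448.3  69.6 118.4] psi 2.919 tilt 0.002 w 51.1 g 0.0 j6 -0.74
450,69.5,120,2.919 -> rz -0.000 shift -0.3 -1.7 -1.6 dist 2
[254.6 205.5]
[243.7 228.6]
[242.7 156. ]
[296.5 228.6]
[260.8 223.2]
[260.9 187.3]
[248.5 223.2]
[248.2 187.3]
```

View pics/w4.png

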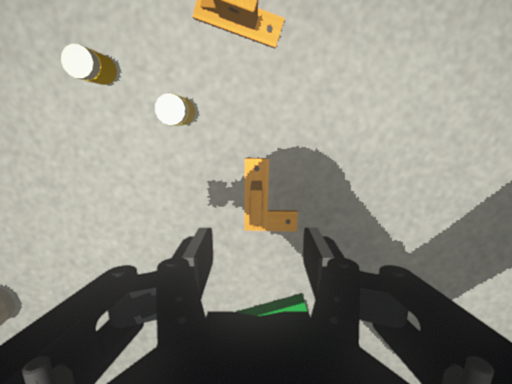

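The bracket's long leg runs vertically from (256,157) to (256,230), with the lug at (257,205), within 2 px of prediction. It is aligned, so I'll grasp.

Emit:
{"op": "carry_out", "data": {
  "motion": [
    [0,0,0,0,-1,20,0.2],
    [0,0,0,0,-1,45,0.2],
    [0,0,0,0,-1,70,0.2],
    [0,0,0,0,-1,89,0.2],
    [0,0,0,0,-1,90,0.2]
  ]
}}

```text
clock: 21.65
position: [448.9, 69.1, 28.0]
ee_rot: [-0.624, 0.781, 0.0, -0.002]
contact_force: [-0.1, -0.5, -0.8]
gripper_width: 51.1
grasp_force: 0.0
```

Emit:
{"op": "carry_out", "data": {
  "motion": [
    [0,0,0,0,0,0,0],
    [0,0,0,0,0,0,-0.5],
    [0,0,0,0,0,0,-1],
    [0,0,0,0,0,0,-1],
    [0,0,0,0,0,0,-1]
  ]
}}

```text
clock: 22.28
position: [450.5, 70.0, 30.1]
ee_rot: [-0.625, 0.781, -0.0, 0.001]
contact_force: [-0.2, 0.0, 6.1]
gripper_width: 8.9
grasp_force: 59.4
```

Emit:
{"op": "carry_out", "data": {
  "motion": [
    [0,0,0,0,0,0,-1],
    [0,0,0,0,0,-15,-1],
    [0,0,0,0,0,-40,-1],
    [0,0,0,0,0,-65,-1],
    [0,0,0,0,0,-80,-1]
  ]
}}

```text
clock: 22.9
position: [449.8, 69.7, 110.2]
ee_rot: [-0.624, 0.781, 0.0, 0.0]
contact_force: [-0.1, 0.2, -1.4]
gripper_width: 8.9
grasp_force: 58.5
```

```bash
python3 plan.py 470.5,-254.6,110,2.919 470.5,-254.6,110,3.142
```

```text
t 22.90 at [449.8  69.7 110.2] psi 2.919 tilt 0.001 w 8.9 g 58.5 j6 -0.73
470.5,-254.6,110,2.919 -> rz 0.000 shift 311.7 -91.6 0.2 dist 325
470.5,-254.6,110,3.142 -> rz -0.223 shift 0.0 0.0 -0.0 dist 0
```

Emit:
{"op": "carry_out", "data": {
  "motion": [
    [0,0,-0.04,30,-9,0,-1],
    [0,0,-0.08,70,-21,0,-1],
    [0,0,-0.12,110,-33,0,-1],
    [0,0,-0.17,150,-44,0,-1],
    [0,0,-0.223,190,-56,0,-1]
  ]
}}

```text
clock: 23.52
position: [462.1, -129.3, 109.0]
ee_rot: [0.708, -0.706, -0.0, 0.0]
contact_force: [0.9, 0.1, -1.4]
gripper_width: 9.2
grasp_force: 58.6
```

```bash
python3 plan.py 470.5,-254.6,110,3.142 470.5,-254.6,34
```

```text
t 23.52 at [ 462.1 -129.3  109. ] psi -3.139 tilt 0.001 w 9.2 g 58.6 j6 -0.06
470.5,-254.6,110,3.142 -> rz 0.002 shift 125.4 -8.1 -1.0 dist 126
470.5,-254.6,34 -> rz 0.000 shift 0.0 0.0 76.0 dist 76
```

Emit:
{"op": "carry_out", "data": {
  "motion": [
    [0,0,0,40,-3,0,-1],
    [0,0,0,85,-5,0,-1],
    [0,0,0,118,-8,0,-1],
    [0,0,0,124,-8,0,-1],
    [0,0,0,124,-8,0,-1]
  ]
}}

```text
clock: 24.15
position: [470.2, -251.8, 108.8]
ee_rot: [-0.707, 0.707, 0.001, -0.0]
contact_force: [-0.0, 1.1, -1.0]
gripper_width: 9.0
grasp_force: 58.6
```

Emit:
{"op": "carry_out", "data": {
  "motion": [
    [0,0,0,0,0,15,-1],
    [0,0,0,0,0,40,-1],
    [0,0,0,0,0,62,-1],
    [0,0,0,0,0,72,-1],
    [0,0,0,0,0,73,-1]
  ]
}}

```text
clock: 24.78
position: [470.5, -251.3, 35.5]
ee_rot: [0.708, -0.706, -0.001, 0.001]
contact_force: [0.3, -0.2, -0.3]
gripper_width: 8.9
grasp_force: 58.6
```

```bash
python3 plan.py 470.5,-254.6,34,3.142;python3 - <<'E'
from h import *
snap('wrist','w5')
E
```

```text
t 24.77 at [ 470.5 -251.3   35.5] psi -3.140 tilt 0.002 w 8.9 g 58.6 j6 0.19
470.5,-254.6,34,3.142 -> rz 0.002 shift 3.3 -0.0 1.5 dist 4
```

View pics/w5.png

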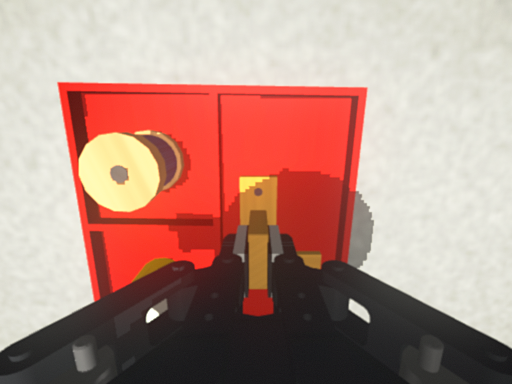

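The bracket hangs over the long bay with its leg at (257,190) and its toe towards -x, clear of the walls. The spool stands in its own square bay at (120,172). I'll lower and release.

Emit:
{"op": "carry_out", "data": {
  "motion": [
    [0,0,0,0,0,1,-1],
    [0,0,0,0,0,2,-1],
    [0,0,0,0,0,2,-1]
  ]
}}

```text
clock: 25.2
position: [471.0, -252.1, 34.7]
ee_rot: [0.707, -0.707, 0.0, -0.0]
contact_force: [1.1, 0.0, -1.5]
gripper_width: 8.9
grasp_force: 58.6
```

Emit:
{"op": "carry_out", "data": {
  "motion": [
    [0,0,0,0,0,0,-0.5],
    [0,0,0,0,0,0,-0.1],
    [0,0,0,0,0,0,-0.1],
    [0,0,0,0,0,0,-0.1]
  ]
}}

```text
clock: 25.7
position: [470.9, -252.0, 34.4]
ee_rot: [0.707, -0.707, 0.0, -0.0]
contact_force: [-0.4, -0.4, -0.4]
gripper_width: 38.3
grasp_force: 0.0
```

Emit:
{"op": "carry_out", "data": {
  "motion": [
    [0,0,0,0,0,-15,-0.1],
    [0,0,0,0,0,-40,-0.1],
    [0,0,0,0,0,-65,-0.1],
    [0,0,0,0,0,-84,-0.1],
    [0,0,0,0,0,-84,-0.1]
  ]
}}

```text
clock: 26.32
position: [472.1, -252.3, 120.7]
ee_rot: [0.708, -0.707, 0.002, -0.001]
contact_force: [0.7, -0.8, -0.4]
gripper_width: 38.3
grasp_force: 0.0
```

```bash
python3 plan.py 431.7,-77.5,118,3.142 431.7,-77.5,118,4.173
```

```text
t 26.32 at [ 472.1 -252.3  120.7] psi -3.140 tilt 0.005 w 38.3 g 0.0 j6 0.19
431.7,-77.5,118,3.142 -> rz 0.001 shift -174.9 40.2 2.7 dist 179
431.7,-77.5,118,4.173 -> rz -1.031 shift 0.0 0.0 -0.0 dist 0
```

Emit:
{"op": "carry_out", "data": {
  "motion": [
    [0,0,-0.09,-30,7,0,0.1],
    [0,0,-0.22,-75,17,0,0.1],
    [0,0,-0.35,-120,28,0,0.1],
    [0,0,-0.48,-155,36,0,0.1],
    [0,0,-0.6,-174,40,0,0.1]
  ]
}}

```text
clock: 26.95
position: [429.6, -76.7, 117.9]
ee_rot: [0.886, -0.464, -0.001, 0.0]
contact_force: [0.1, 0.5, 0.6]
gripper_width: 47.1
grasp_force: 0.0
```

Emit:
{"op": "carry_out", "data": {
  "motion": [
    [0,0,-0.14,0,0,0,0.1],
    [0,0,-0.28,0,0,0,0.1],
    [0,0,-0.4,0,0,0,0.1],
    [0,0,-0.43,0,0,0,0.1],
    [0,0,-0.43,0,0,0,0.1]
  ]
}}

```text
clock: 27.58
position: [430.4, -78.1, 118.1]
ee_rot: [0.964, -0.267, -0.0, 0.0]
contact_force: [-0.2, -0.1, -0.8]
gripper_width: 47.0
grasp_force: 0.0
```

```bash
python3 plan.py 431.7,-77.5,28,4.173;python3 - <<'E'
from h import *
d=snap('wrist','w6')
a=-.539
for x,y,z in((0,0,42),(35,11,5),(-35,11,5),(35,-40,5),(15,-5,42),(-15,-5,42)): print(w2px(d,(431.7+x*np.cos(a)-y*np.sin(a),-77.5+x*np.sin(a)+y*np.cos(a),z)).round(1))
E
```

```text
t 27.57 at [430.4 -78.1 118.1] psi -2.112 tilt 0.001 w 47.0 g 0.0 j6 0.84
431.7,-77.5,28,4.173 -> rz -0.002 shift 0.8 -1.1 90.1 dist 90
[258.4 205.4]
[246.  155.7]
[246.9 228.5]
[302.9 155.5]
[264.8 187. ]
[264.6 223. ]
```

View pics/w6.png

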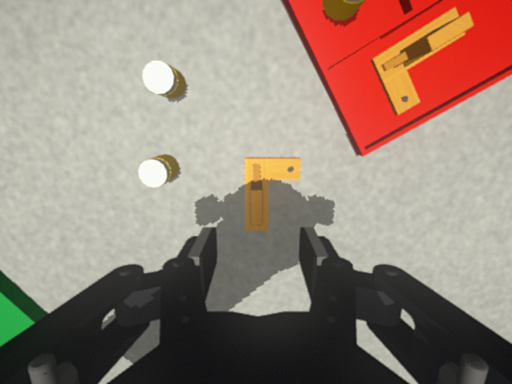

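The right bracket's leg is vertical at x≈257, rows 157 to 230, and aligned with the fingers. The left bracket sits in the red tray's long bay at (410,60). I'll grasp.

Emit:
{"op": "carry_out", "data": {
  "motion": [
    [0,0,0,1,0,20,0.1],
    [0,0,0,1,0,45,0.1],
    [0,0,0,1,0,70,0.1],
    [0,0,0,1,0,89,0.1],
    [0,0,0,1,0,90,0.1]
  ]
}}

```text
clock: 28.25
position: [430.6, -78.8, 27.2]
ee_rot: [0.964, -0.267, -0.002, 0.001]
contact_force: [-1.1, -0.4, -0.0]
gripper_width: 46.8
grasp_force: 0.0
```

Emit:
{"op": "carry_out", "data": {
  "motion": [
    [0,0,0,0,0,0,0],
    [0,0,0,0,0,0,-0.5],
    [0,0,0,0,0,0,-1],
    [0,0,0,0,0,0,-1],
    [0,0,0,0,0,0,-1]
  ]
}}

```text
clock: 28.88
position: [432.1, -78.4, 29.2]
ee_rot: [0.964, -0.267, 0.001, -0.0]
contact_force: [-1.6, -0.4, 6.6]
gripper_width: 8.9
grasp_force: 59.4
```

Emit:
{"op": "carry_out", "data": {
  "motion": [
    [0,0,0,0,0,0,-1],
    [0,0,0,0,0,-15,-1],
    [0,0,0,0,0,-40,-1],
    [0,0,0,0,0,-65,-1],
    [0,0,0,0,0,-80,-1]
  ]
}}

```text
clock: 29.5
position: [431.7, -78.5, 109.5]
ee_rot: [0.964, -0.267, 0.001, -0.0]
contact_force: [0.1, 0.6, -0.5]
gripper_width: 8.8
grasp_force: 58.5
```

```bash
python3 plan.py 475,268.8,110,4.173 475,268.8,110,3.236
```

```text
t 29.50 at [431.7 -78.5 109.5] psi -2.111 tilt 0.002 w 8.8 g 58.5 j6 0.84
475,268.8,110,4.173 -> rz -0.001 shift -141.4 -320.1 -0.5 dist 350
475,268.8,110,3.236 -> rz 0.937 shift 0.0 0.0 -0.0 dist 0
```

Emit:
{"op": "carry_out", "data": {
  "motion": [
    [0,0,0.1,-12,-28,0,-1],
    [0,0,0.2,-30,-68,0,-1],
    [0,0,0.3,-48,-108,0,-1],
    [0,0,0.4,-66,-148,0,-1],
    [0,0,0.5,-84,-188,0,-1]
  ]
}}

```text
clock: 30.12
position: [455.8, 127.2, 108.3]
ee_rot: [0.867, -0.498, -0.0, -0.0]
contact_force: [0.7, -0.6, -0.3]
gripper_width: 9.1
grasp_force: 58.6
```

```bash
python3 plan.py 475,268.8,110,3.236
```

```text
t 30.12 at [455.8 127.2 108.3] psi -2.614 tilt 0.000 w 9.1 g 58.6 j6 -0.09
475,268.8,110,3.236 -> rz 0.433 shift -112.7 -87.9 -1.7 dist 143
```

Emit:
{"op": "carry_out", "data": {
  "motion": [
    [0,0,0.12,-35,-27,0,-1],
    [0,0,0.24,-68,-53,0,-1],
    [0,0,0.36,-98,-76,0,-1],
    [0,0,0.433,-112,-87,0,-1],
    [0,0,0.433,-112,-87,0,-1]
  ]
}}

```text
clock: 30.75
position: [474.2, 267.5, 108.0]
ee_rot: [0.742, -0.671, -0.0, 0.0]
contact_force: [-0.2, -1.6, -0.4]
gripper_width: 8.8
grasp_force: 58.6
```

Emit:
{"op": "carry_out", "data": {
  "motion": [
    [0,0,0,0,0,15,-1],
    [0,0,0,0,0,40,-1],
    [0,0,0,0,0,62,-1],
    [0,0,0,0,0,72,-1],
    [0,0,0,0,0,73,-1]
  ]
}}

```text
clock: 31.38
position: [474.0, 265.6, 34.5]
ee_rot: [0.741, -0.672, -0.0, 0.001]
contact_force: [0.4, 0.4, 0.3]
gripper_width: 8.9
grasp_force: 58.6
```

```bash
python3 plan.py 475,268.8,33.5,3.236;python3 - <<'E'
from h import *
snap('wrist','w7')
E
```

```text
t 31.38 at [474.  265.6  34.5] psi -3.044 tilt 0.002 w 8.9 g 58.6 j6 -0.71
475,268.8,33.5,3.236 -> rz 0.003 shift -3.1 -1.3 1.0 dist 4
```

View pics/w7.png

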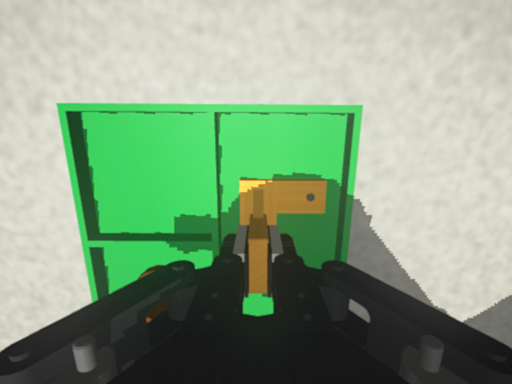

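The right bracket is inside the green tray's long bay, with its toe at (300,197) clear of the wall. I'll lower, release and retreat.

Emit:
{"op": "carry_out", "data": {
  "motion": [
    [0,0,0,0,0,1,-1],
    [0,0,0,0,0,2,-1],
    [0,0,0,0,0,2,-1]
  ]
}}

```text
clock: 31.8
position: [474.5, 266.7, 33.7]
ee_rot: [0.741, -0.672, 0.0, -0.0]
contact_force: [0.2, 0.1, -0.5]
gripper_width: 9.4
grasp_force: 58.6
```

Emit:
{"op": "carry_out", "data": {
  "motion": [
    [0,0,0,0,0,0,-0.5],
    [0,0,0,0,0,0,-0.1],
    [0,0,0,0,0,0,-0.1],
    [0,0,0,0,0,0,-0.1]
  ]
}}

```text
clock: 32.3
position: [474.4, 266.6, 33.3]
ee_rot: [0.741, -0.672, -0.0, -0.0]
contact_force: [0.2, 0.4, -0.9]
gripper_width: 38.5
grasp_force: 0.0
```

Emit:
{"op": "carry_out", "data": {
  "motion": [
    [0,0,0,0,0,-15,-0.1],
    [0,0,0,0,0,-40,-0.1],
    [0,0,0,0,0,-70,-0.1],
    [0,0,0,0,0,-110,-0.1],
    [0,0,0,0,0,-150,-0.1]
  ]
}}

```text
clock: 32.92
position: [474.4, 266.4, 185.7]
ee_rot: [0.741, -0.672, 0.0, -0.001]
contact_force: [0.2, -0.2, -0.3]
gripper_width: 38.7
grasp_force: 0.0
```

Emit:
{"op": "carry_out", "data": {
  "motion": [
    [0,0,0,20,30,-20,-0.1],
    [0,0,0,55,60,-40,-0.1],
    [0,0,0,90,90,-60,-0.1],
    [0,0,0,130,90,-60,-0.1],
    [0,0,0,170,90,-60,-0.1]
  ]
}}

```text
clock: 33.55
position: [401.1, 87.4, 245.0]
ee_rot: [0.741, -0.671, 0.0, -0.002]
contact_force: [-0.3, -0.7, -0.5]
gripper_width: 38.3
grasp_force: 0.0
```

```bash
python3 plan.py; python3 - <<'E'
from h import *
d=snap('top','top3'); crop('top3',90,80,420,280,2.4,'c4')
d=snap('scene','s3'); crop('s3',40,100,400,340,2.2,'s3b')
E
```

```text
t 33.55 at [401.1  87.4 245. ] psi -3.042 tilt 0.003 w 38.3 g 0.0 j6 -0.52
```

View pics/c4.png

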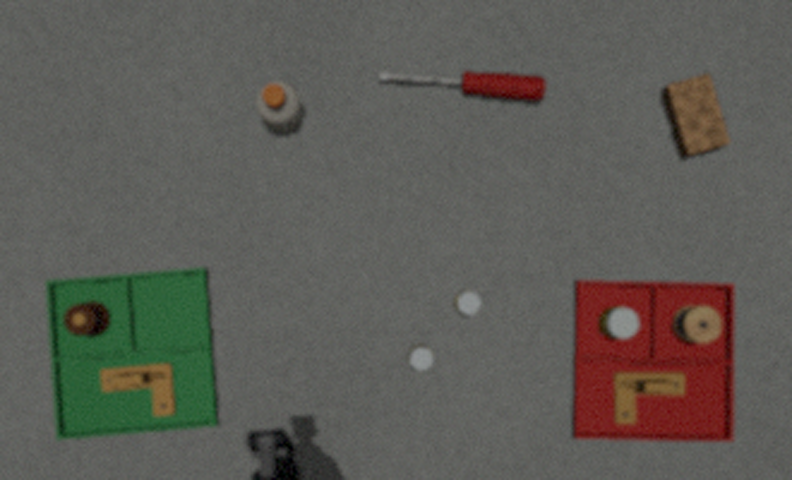

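View pics/s3b.png

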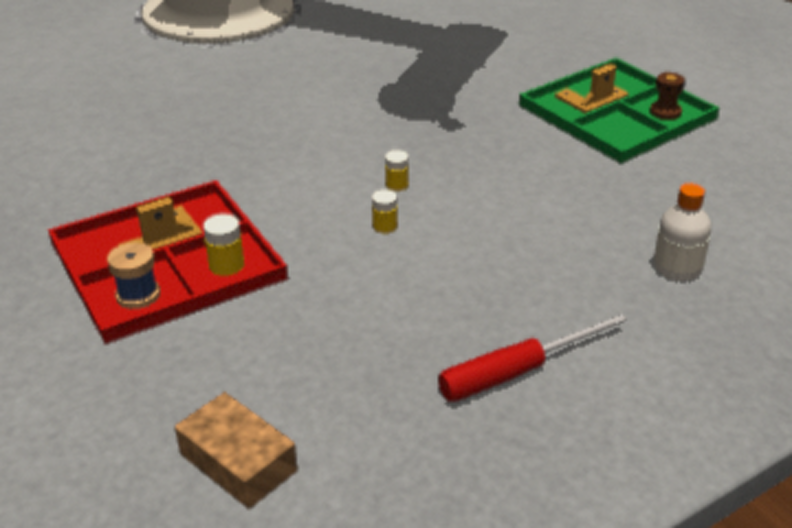

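Both views show all five parts upright in their bays: the left bracket at (640,390), the pot at (623,322) and the spool at (703,323) in the red tray, and the right bracket at (145,380) and the capstan at (88,318) in the green one. The bystanders have not moved, so I'm handing in.

```bash
python3 -c "
from bench import *
print(job_done())"
```

```text
the job is handed in; nothing more can be done
None
```

I handed the job in at about 34 s: the final pictures show both kits complete, all five parts upright in the right bays and the glue, screwdriver and sanding block where they were, but the hand-in returned no verdict.

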